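# Fetch the disc carrier from under the printer's flap and show it to the phone

## Task

Lift the cover flap of the disc printer by its T-shaped handle until it stands open by itself, and draw the disc carrier (the plate with the wide tongue, not the one with the narrow tongue) up out of its slot in the bay beneath. Hold the carrier up, upright and still, over the middle of the wooden tray, its lower edge about 12 cm above the desk and its flat face turned square to the phone on the stand. Finish while still holding it there in the gripper, touching nothing else with it; leave the flap open, the other plate in its slot and everything else on the desk where it stands.

Things in the scene. Friction and masses are not known exactly. Their poses are not given: they have to be found in the camera images.
- printer: White desktop disc printer, fixed, 300 (x) x 240 (y) x 150 mm high. Origin on the desk under the middle of its bay; the housing reaches from -130 to +170 mm in its own x, +-120 mm in y. z up; x points away from the robot at yaw 0. The bay in its top, covered by the flap, is 172 (x) x 132 (y) mm, its floor 30 mm above the desk.
- bay (a point): Middle of the bay's floor, axes as the printer. Two plates stand upright across the bay (faces towards +-x), one in the slot at x = -32 mm, one at x = +32 mm, either way round. Slots are 12 mm wide, formed by guides at the plates' side edges (|y| over 48 mm) that reach 60 mm above this floor.
- flap (a joint): Opening angle of the grey cover flap, rad: 0 closed on the printer's top, 1.57 upright, stop at 1.85. Hinge along the printer's x at the bay's +y side; the free edge, at -y, swings up and over towards +y. Stiff friction hinge (0.16 N m): stays wherever it is left. Flap 192 (along x) x 170 x 6 mm, 120 g.
- flap_handle (a point): Centre of the T-handle on the flap's upper face, 155 mm from the hinge line, 15 mm from the free edge: a round bar 14 mm thick, 36 mm long, parallel to the hinge, its centre 28 mm above the flap's upper face, on a 12 mm square stem. Pinched at its two ends (36 mm apart) it can pivot between the fingers. x along the bar; z out of the flap's face.
- flap_hinge (a point): Middle of the flap's hinge line, fixed on the printer at its y = +85 mm, 150 mm above the desk; the hinge runs along this frame's x.
- carrier: Disc carrier: grey plate 8 mm thick (x), 126 wide (y), 85 high, a silver disc 80 mm across in both faces; on the middle of its upper edge a WIDE tongue 44 mm (y), 8 mm thick, its top 113 mm above the lower edge. About 120 g, loose. Origin at the middle of the lower edge; x normal to the faces, z up. Stands on the bay floor (tongue top 143 mm above the desk), hidden under the flap.
- tongue (a point): Place to pinch the carrier: on its tongue, 103 mm above its lower edge; x normal to the faces (8 mm thick).
- spare: The other plate, not to be taken: same grey plate 8 x 126 x 85 mm, without disc, with a NARROW tongue 16 mm wide (y) of the same height. Origin and axes as for the carrier.
- tray: Shallow light wooden tray, fixed, 200 (x) x 220 (y) mm, rim 18 mm high. Origin on the desk under its middle.
- phone: White phone with black screen leaning on an aluminium stand, fixed, 170 mm high, beyond the tray. Origin on the desk; its screen looks along its -x axis, back over the tray.
- figure_a: Small white ceramic animal figure with ears, 45 mm high, 32 mm across, standing on the tray. Origin at its foot. Bystander.
- figure_b: Small white ceramic figure with round hair, 45 mm high, 32 mm across, standing on the tray. Origin at its foot. Bystander.
- figure_c: White ceramic animal figure, 52 mm high, 36 mm across, standing on the desk near the phone. Origin at its foot. Bystander.
- mouse: White computer mouse, 100 x 58 mm, 32 mm high, right of the tray. Bystander.
- glue: White jar with blue lid, 44 mm across, 90 mm high, left of the printer. Bystander.
- beaker: Clear beaker, 70 mm across, 90 mm high, left of the printer. Bystander.

How it is judged:
On the way, in this order (a step that is already met when the one before it is completed fails the run):
1. the flap stands open (past 1.2 rad) by itself, with the robot off it (value of joint flap above 1.2 rad and contact force between flap and the arm below 0.2 N and contact force between flap and the fingers below 0.2 N), for 0.2 s.
2. the carrier is drawn out: its lower edge is above the printer's top, held by the fingers (z of carrier in the frame of printer above 0.15 m and contact force between the fingers and carrier above 1 N), for 0.1 s.
At the end, for the whole second after the job is handed in: Carrier still in the fingers: middle within 50 mm of the tray's in plan, lower edge 80-170 mm above the desk, upright and square to the phone within 0.25 rad, touching nothing else; flap open past 1.2 rad; other plate in its slot; bystanders moved under 30 mm (contact force between the fingers and carrier above 1 N and horizontal distance between carrier and tray below 0.05 m and height (world z) of carrier between 0.08 and 0.17 m and angle between carrier's own z axis and vertical below 0.25 rad and angle between the x axis of carrier and the x axis of phone, either way round below 0.25 rad and linear speed of carrier below 0.03 m/s and angular speed of carrier below 0.3 rad/s and value of joint flap above 1.2 rad and contact force between carrier and tray below 0.1 N and contact force between carrier and phone below 0.1 N and contact force between carrier and printer below 0.1 N and contact force between carrier and flap below 0.1 N and contact force between carrier and figure_a below 0.1 N and contact force between carrier and figure_b below 0.1 N and z of spare in the frame of printer below 0.045 m and distance of each of figure_a, figure_b, figure_c, mouse, glue, beaker from where it was at the start of the episode below 0.03 m); the arm keeps its last pose, push and grip.
It fails at once if the other plate is drawn out (over 20 mm up) (z of spare in the frame of printer above 0.05 m).
It fails at once if a bystander is shifted by over 30 mm or knocked over (distance of any of figure_a, figure_b, figure_c, mouse, glue, beaker from where it was at the start of the episode above 0.03 m or angle between any of figure_a, figure_b, figure_c, mouse, glue, beaker's own z axis and vertical above 0.6 rad).
It also fails if it takes over 51 s, if anything falls off the work surface, if the arm or the gripper's body presses on something with over 40 N, if the wrist force passes 120 N, or if a joint passes its speed limit or range.

## Robot

A 6-joint arm with a two-finger parallel gripper is mounted at the origin on the work surface. World frame = base frame: x ahead of the robot, y to its left, z up, the work surface at z = 0. Lengths are in m, angles in rad, forces in N, time in s.
With the tool pointing down it reaches from about 0.35 to 0.975 m from the base axis. Payload 4.9 kg.
Tool frame: the origin (TCP) lies between the finger pads; the fingertips stand 19 mm ahead of it and the grasp point (between the pads) is the TCP; z points along the fingers, y is the line along which they close (so a half turn about z gives the same grasp; the last joint's range is limited). The gripper opens to 85 mm and grips with 20 to 120 N. Pads are 22 mm wide; open, the fingers measure 114 mm over their backs; the gripper's body (76 mm by 85 mm) begins 54 mm behind the grasp point. The pads swing forward as they close: fully open they stand 13 mm farther back than shut.
Start: joints at [1.057, 0.053, 1.613, -0, 1.476, -0.119], TCP at [0.24, 0.577, 0.25] pointing down, gripper open.
Joint ranges: [-3.01, 3.01], [-1.01, 2.22], [0.06, 2.58], [-1.02, 4.17], [0.09, 2.62], [-3.14, 3.14]. Speed limits (rad/s): [2.57, 2.57, 3.14, 3.14, 3.14, 3.14].

## Interface

Orientations are given as a rotation vector (axis times angle).
In Python, from station import ctrl gives the robot as it stands. The module is installed in compiled form; this text tells all that it offers.
- The arm moves only by the tool servo_tool, never from a script. Its argument "increments" is a list that holds one entry, the list of rows, each a list of 5 numbers: the finger opening in cm, from 0 to 8.54, then the shift along the tool's x, y, z in cm, then the turn about the tool's z in degrees. A call has 1 to 5 rows; each row is the pose to reach, as a shift and turn from the pose commanded when the call began, along the tool's axes at that moment; what a row does not reach only later rows make up. A row lasts 1/10 s, in which the tool goes at most 50 mm and 8.59 degrees, less where a joint would pass 70% of its speed; a pose out of reach is approached as far as the arm can. A call with a gripper value outside its range is refused whole. The fingers move at their own pace and stop on an object; "newtons" is the grip in N (left out, the last holds). Time passes only in rows, so rows that repeat a pose let the fingers close. It gives the time, the measured TCP pose, the force, the opening and the grip force at its end, in the units of the state.
- ctrl.get_obs(): the state, without advancing time (a new reading comes with each control period).
- ctrl.get_image(name): name is "side" or "top" or "wrist"; returns a dict with "img" (480x640x3 uint8, red, green, blue), "fx", "fy", "cx", "cy" (pixels), "rvec" (rotation vector, rad) and "tvec" (3), from world to camera coordinates, as OpenCV has them; the wrist camera has in their place "mount" (4x4, takes a point from camera to tool coordinates, whose origin is the TCP and whose axes are the flange's). Camera axes: x right, y down, z forward; pixel columns grow to the right and rows downward; lengths in m; the calibration is good to about 2 mm. The wrist camera is an equidistant fisheye: a pixel r from the principal point sees the ray r / f radians off the axis. A picture is of the moment at which its call begins: read the wrist's pose just before it. There is no depth.
- ctrl.finish_job(): hands the job in; it is judged then, once.
The state is a dict: "t": time; "q": joint angles; "dq": joint speeds; "effort": joint torques, N m; "tool_pos": TCP position; "tool_rot": TCP orientation; "contact_force": force on the tool from outside, world axes, zero at the start; "wrist_torque": the same for the moment, N m; "opening": finger opening in m; "grip_force": force on a finger pad.
Only numpy, scipy, OpenCV 4.12 (cv2) and the standard library are available. Lean on these libraries where they do the work, as an engineer would, in place of code of your own. Each camera call takes 0.05 s, during which the arm holds its last target. There are 200 camera calls.

## Working session

There is one attempt and no reset: what is moved stays moved. The work goes in short steps, Python scripts to look and compute and a tool call to move; the robot and the scene stay as the last step left them, time stands still between calls to the robot, and variables do not carry over. Pictures are saved under pics/ and viewed, at most 10 in all, crops included, and the job is handed in when it is done.

Besides the shell and the picture viewer there is one more tool, called after ">>>" as name(argument=value, ...), one argument or row to a line, values as JSON. servo_tool: Moves the arm, as the interface text tells. Its arguments: {"type":"object","properties":{"increments":{"type":"array"},"newtons":{"type":"number"}},"required":["increments"]}

```bash
mkdir -p pics
cat > h.py <<'E'
import numpy as np, cv2
from scipy.spatial.transform import Rotation as R
from station import ctrl
def ray(im,u,v):
    Rm=R.from_rotvec(im["rvec"]).as_matrix(); t=np.array(im["tvec"])
    d=Rm.T@np.array([(u-im["cx"])/im["fx"],(v-im["cy"])/im["fy"],1]); return -Rm.T@t,d
def onz(im,u,v,z):
    o,d=ray(im,u,v); return o+d*(z-o[2])/d[2]
def wray(im,u,v,pos,rot):
    x=(u-im["cx"])/im["fx"];y=(v-im["cy"])/im["fy"];r=np.hypot(x,y);s=np.sin(r)/r if r>1e-9 else 1
    d=np.array([x*s,y*s,np.cos(r)]);M=np.array(im["mount"]);T=R.from_rotvec(rot).as_matrix()
    return T@M[:3,3]+pos, T@M[:3,:3]@d
def wonz(im,u,v,pos,rot,z):
    o,d=wray(im,u,v,pos,rot); return o+d*(z-o[2])/d[2]
def cross(rs):
    A=0;b=0
    for o,d in rs:
        d=d/np.linalg.norm(d);P=np.eye(3)-np.outer(d,d);A=A+P;b=b+P@o
    p=np.linalg.solve(A,b); return p,[np.linalg.norm((np.eye(3)-np.outer(d,d)/(d@d))@(p-o)) for o,d in rs]
E
python3 - <<'E'
from h import *
import pickle
o=ctrl.get_obs();print(o)
for n in("side","top","wrist"):
    i=ctrl.get_image(n);cv2.imwrite(f"pics/{n}0.png",i["img"][:,:,::-1]);pickle.dump(i,open(f"{n}0.pkl","wb"))
    print({k:v for k,v in i.items() if k!="img"})
E
```

```text
{'t': 0.0, 'q': array([ 1.05703164e+00,  5.33972189e-02,  1.61427445e+00, -3.10654340e-05,
        1.47598958e+00, -1.19001165e-01]), 'dq': array([-0.00086562, -0.00039605, -0.00143568,  0.00057051,  0.00014652,
       -0.00122105]), 'effort': array([ 3.39170847e-04, -3.93660235e+01, -3.70183825e+01, -1.05793240e-04,
        6.68768131e-03, -2.85166003e-06]), 'tool_pos': array([0.24009237, 0.57642302, 0.24904963]), 'tool_rot': array([-0.61594917, -3.07999067,  0.00310257]), 'contact_force': array([0.17540714, 0.29303615, 0.32474869]), 'wrist_torque': array([0.03107429, 0.02183632, 0.01286226]), 'grip_force': 0.0, 'opening': 0.08558860072697706}
{'fx': 499.3444003058178, 'fy': 499.3444003058178, 'cx': 322.4733395543387, 'cy': 244.40231121922517, 'rvec': array([ 2.25352133, -0.22949465,  0.08999777]), 'tvec': array([-0.57464611,  0.15444152,  1.26066697])}
{'fx': 506.6522242026654, 'fy': 506.6522242026654, 'cx': 316.4977858206139, 'cy': 248.1128386723383, 'rvec': array([ 2.13313025, -2.16890791,  0.14111738]), 'tvec': array([-0.01341333,  0.57319693,  1.32180954])}
{'fx': 371.64829954431775, 'fy': 371.64829954431775, 'cx': 319.46071904827824, 'cy': 235.94304298995078, 'mount': array([[ 6.41229489e-04, -9.65345441e-01, -2.60974651e-01,
         6.47017337e-02],
       [ 9.99999703e-01,  5.07463241e-04,  5.79948941e-04,
        -2.69940376e-04],
       [-4.27416024e-04, -2.60974945e-01,  9.65345480e-01,
        -1.21948717e-01],
       [ 0.00000000e+00,  0.00000000e+00,  0.00000000e+00,
         1.00000000e+00]])}
```

View pics/top0.png

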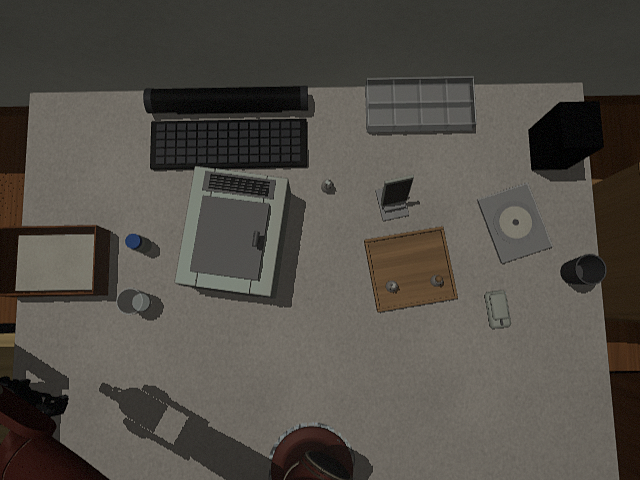

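View pics/side0.png

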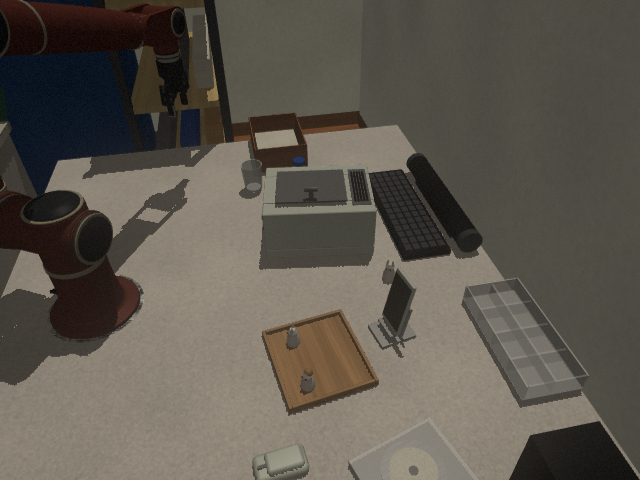

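The top view shows the printer (176–290, 167–297) with the T-handle near (258,240), the tray around (410,270) and the phone at (396,190). In the side view the handle is near (311,193). I'll enlarge both and measure.

Run:
```python
from h import *
import pickle
t=pickle.load(open("top0.pkl","rb"));s=pickle.load(open("side0.pkl","rb"))
a=cv2.resize(t["img"][155:310,165:300],None,fx=3,fy=3,interpolation=cv2.INTER_CUBIC)
b=cv2.resize(s["img"][155:235,255:385],None,fx=3,fy=3,interpolation=cv2.INTER_CUBIC)
c=cv2.resize(t["img"][172:225,370:425],None,fx=3.5,fy=3.5,interpolation=cv2.INTER_CUBIC)
C=np.zeros((480,800,3),np.uint8);C[:465,:405]=a;C[:240,407:797]=b;C[250:250+c.shape[0],407:407+c.shape[1]]=c
cv2.imwrite("pics/crop0.png",np.clip(C[:,:,::-1]*1.6,0,255).astype(np.uint8))
# tray by wood colour
hsv=cv2.cvtColor(t["img"],cv2.COLOR_RGB2HSV)
m=((hsv[...,0]<22)&(hsv[...,1]>90)&(hsv[...,2]>50)).astype(np.uint8);m[:,:350]=0;m[:,480:]=0;m[:220]=0;m[320:]=0
cs,_=cv2.findContours(cv2.morphologyEx(m,cv2.MORPH_CLOSE,np.ones((5,5))),0,2);k=max(cs,key=cv2.contourArea)
box=cv2.boxPoints(cv2.minAreaRect(k));print(box)
P=np.array([onz(t,*p,0.018) for p in box]);print(P.round(3),P.mean(0),[np.linalg.norm(P[i]-P[i-1]) for i in range(4)])
print("handle",cross([ray(t,259,240),ray(s,311,190)]))
```

```text
[[363.8893  239.3725 ]
 [444.49667 225.14764]
 [457.3121  297.76843]
 [376.70474 311.9933 ]]
[[ 0.598 -0.153  0.018]
 [ 0.633 -0.375  0.018]
 [ 0.435 -0.399  0.018]
 [ 0.4   -0.181  0.018]] [ 0.51640267 -0.27687927  0.018     ] [np.float64(0.19929273626757588), np.float64(0.22466606762579994), np.float64(0.20002957917354916), np.float64(0.22037131984292868)]
handle (array([0.57736474, 0.11348402, 0.19167593]), [np.float64(0.0032133267865352374), np.float64(0.0032133267865351272)])
```

View pics/crop0.png

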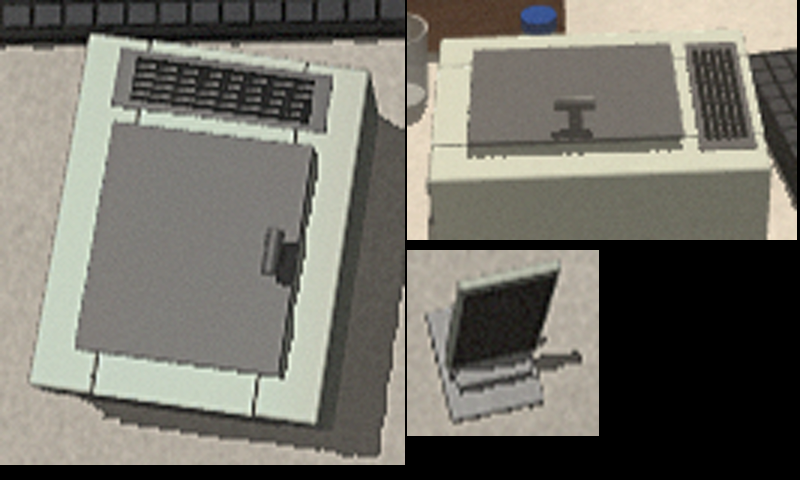

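Handle bar centre in the full top view is about (255.7,238.7), in the side view (310.7,189). The flap corners and phone stand edges are also clear.

Run:
```python
from h import *
import pickle
t=pickle.load(open("top0.pkl","rb"));s=pickle.load(open("side0.pkl","rb"))
H=cross([ray(t,255.7,238.7),ray(s,310.7,189)]);print("handle",H)
F=np.array([onz(t,165+x/3,155+y/3,.156) for x,y in[(112,123),(313,147),(283,375),(77,350)]])
print(F.round(3),F.mean(0),[np.linalg.norm(F[i]-F[i-1]).round(3) for i in range(4)])
yaw=lambda a,b:np.degrees(np.arctan2(*(b-a)[1::-1]))
print("flap x-edge yaw",yaw(F[3],F[0]),yaw(F[2],F[1]),"y-edge",yaw(F[1],F[0])-90,yaw(F[2],F[3])-90)
B=np.array([onz(t,165+x/3,155+y/3,.15) for x,y in[(90,35),(368,72),(320,424),(30,383)]])
print(B.round(3),B.mean(0),[np.linalg.norm(B[i]-B[i-1]).round(3) for i in range(4)],yaw(B[3],B[0]),yaw(B[2],B[1]))
# side check flap corners
for x,y in[(472,48),(672,46),(682,138),(468,143)]:print("s",onz(s,255+(x-407)/3,155+y/3,.156).round(3))
for nm,a,b,z in[("foot",(455,422),(543,398),.006),("scr",(450,365),(540,358),.03),("top",(460,285),(558,263),.17)]:
    p=[onz(t,370+(x-407)/3.5,172+(y-250)/3.5,z) for x,y in(a,b)];print(nm,np.round(p,3),yaw(p[1],p[0])-90)
# side foot edge
o=ctrl.get_obs();print(R.from_rotvec(o["tool_rot"]).as_matrix().round(3))
```

```text
handle (array([0.57946724, 0.12169176, 0.18956321]), [np.float64(0.001730276800252644), np.float64(0.0017302768002526896)])
[[0.693 0.259 0.156]
 [0.669 0.092 0.156]
 [0.481 0.117 0.156]
 [0.504 0.284 0.156]] [0.58689829 0.18803857 0.156     ] [np.float64(0.19), np.float64(0.168), np.float64(0.19), np.float64(0.169)]
flap x-edge yaw -7.827778937881976 -7.58625260817425 y-edge -7.922515137696408 -7.861351645485527
[[0.77  0.279 0.15 ]
 [0.734 0.046 0.15 ]
 [0.441 0.088 0.15 ]
 [0.479 0.324 0.15 ]] [0.6060063  0.18436541 0.15      ] [np.float64(0.295), np.float64(0.236), np.float64(0.296), np.float64(0.239)] -8.650141118099917 -8.07187590026647
s [0.51  0.287 0.156]
s [0.699 0.248 0.156]
s [0.673 0.095 0.156]
s [0.486 0.128 0.156]
foot [[ 0.649 -0.21   0.006]
 [ 0.668 -0.28   0.006]] 14.450735225793736
scr [[ 0.69  -0.205  0.03 ]
 [ 0.695 -0.275  0.03 ]] 3.5497627415433612
top [[ 0.717 -0.195  0.17 ]
 [ 0.731 -0.265  0.17 ]] 11.944296476399387
[[-0.923  0.385 -0.001]
 [ 0.385  0.923 -0.001]
 [ 0.    -0.002 -1.   ]]
```

>>> servo_tool(
  increments=[
    [[8.5,-3.9,-2.4,0,8],[8.5,-7.8,-4.8,0,16],[8.5,-11.7,-7.2,0,24],[8.5,-15.6,-9.6,0,32],[8.5,-19.5,-12,0,40]],
  ],
  newtons=30,
)

```text
t: 0.65
tool_pos: [0.3748, 0.3895, 0.25]
tool_rot: [-1.64, -2.68, 0.0]
contact_force: [0.2, -0.7, -0.2]
opening: 0.0848
grip_force: 0.0
```

>>> servo_tool(
  increments=[
    [[8.5,-4.5,0.8,0,7],[8.5,-9,1.6,0,14],[8.5,-13.5,2.3,0,21],[8.5,-18,3.1,0,28],[8.5,-22.5,3.8,0,35]],
  ],
)

```text
t: 1.15
tool_pos: [0.5121, 0.2071, 0.2501]
tool_rot: [-2.369, -2.063, 0.0]
contact_force: [0.5, 1.0, -0.4]
opening: 0.0848
grip_force: 0.0
```

```bash
cat > go.py <<'E'
import sys
from h import *
# go.py x y z yaw_of_tool_y(deg): shift in cm, turn in deg
def go(x,y,z,yaw):
    o=ctrl.get_obs();M=R.from_rotvec(o["tool_rot"]).as_matrix()
    d=M.T@(np.array([x,y,z])-o["tool_pos"])*100
    cur=np.degrees(np.arctan2(M[1,1],M[0,1]));print("t",round(o["t"],2),"pos",o["tool_pos"].round(4),"F",o["contact_force"].round(1),"open",round(o["opening"],4),"grip",round(o["grip_force"],1),"yaw",cur.round(2),"shift",d.round(2),"turn",round((cur-yaw+180)%360-180,1))
if __name__=="__main__": go(*map(float,sys.argv[1:5]))
E
python3 go.py .578 .120 .26 -8
python3 - <<'E'
from h import *
import pickle
o=ctrl.get_obs();i=ctrl.get_image("wrist");pickle.dump((i,o),open("w1.pkl","wb"));cv2.imwrite("pics/w1.png",i["img"][:,:,::-1])
E
```

```text
t 1.15 pos [0.5121 0.2071 0.2501] F [ 0.5  1.  -0.4] open 0.0848 grip 0.0 yaw -7.91 shift [-7.72  7.72 -0.99] turn 0.1
```

View pics/w1.png

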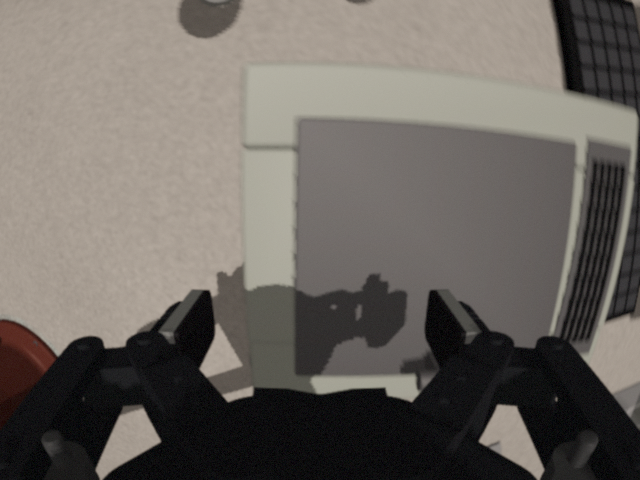

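The wrist view shows the flap square to the gripper: corners at (299,118), (295,375) and (575,142). The handle is partly hidden near (415,370).

Run:
```python
from h import *
import pickle
i,o=pickle.load(open("w1.pkl","rb"))
P=[wonz(i,u,v,o["tool_pos"],o["tool_rot"],.156) for u,v in[(575,142),(299,118),(295,375)]]
print(np.round(P,3)); a,b=P[0]-P[1],P[1]-P[2]
print(np.linalg.norm(a),np.linalg.norm(b),np.degrees(np.arctan2(a[1],a[0])),np.degrees(np.arctan2(b[1],b[0]))-90,"centre",(P[0]+P[2])/2)
```

```text
[[0.696 0.256 0.156]
 [0.512 0.285 0.156]
 [0.483 0.115 0.156]]
0.18614499822069644 0.17199912710848209 -8.990269318378083 -9.740009265514601 centre [0.5896086  0.18557447 0.156     ]
```

>>> servo_tool(
  increments=[
    [[8.5,-3.9,3.9,-0.3,0],[8.5,-7.7,7.7,-0.6,0],[8.5,-7.7,7.7,-1,0],[8.5,-7.7,7.7,-1,0]],
  ],
)

```text
t: 1.6
tool_pos: [0.5782, 0.1213, 0.2605]
tool_rot: [-2.366, -2.066, -0.0]
contact_force: [0.2, 0.4, 1.3]
opening: 0.0848
grip_force: 0.0
```

```bash
python3 go.py .578 .120 .185 -8
python3 - <<'E'
from h import *
import pickle
o=ctrl.get_obs();i=ctrl.get_image("wrist");pickle.dump((i,o),open("w2.pkl","wb"));cv2.imwrite("pics/w2.png",np.clip(i["img"][:,:,::-1]*1.5,0,255).astype(np.uint8))
E
```

```text
t 1.6 pos [0.5782 0.1213 0.2605] F [0.2 0.4 1.3] open 0.0848 grip 0.0 yaw -7.75 shift [-0.13 -0.01  7.55] turn 0.2
```

View pics/w2.png

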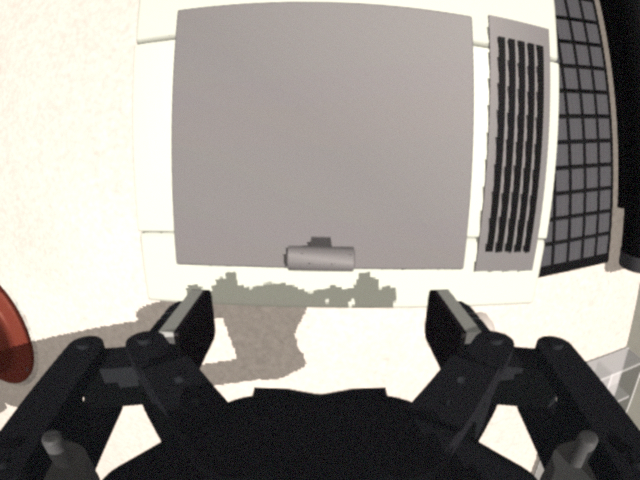

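The handle bar is centred at pixel (321,258), midway between the fingers, with ends at (287,257) and (355,259).

Run:
```python
from h import *
import pickle
i,o=pickle.load(open("w2.pkl","rb"));a=o["tool_pos"],o["tool_rot"]
t=pickle.load(open("top0.pkl","rb"));s=pickle.load(open("side0.pkl","rb"))
print(cross([wray(i,321,258,*a),ray(t,255.7,238.7),ray(s,310.7,189)]),cross([wray(i,321,258,*a),ray(s,310.7,189)]))
L,Rr=[wonz(i,u,v,*a,.186) for u,v in[(287,257),(355,259)]];print(L,Rr,np.linalg.norm(L-Rr),np.degrees(np.arctan2(*(Rr-L)[1::-1])))
C=np.array([wonz(i,u,v,*a,.156) for u,v in[(177,10),(472,16),(465,269),(177,263)]]);print(C.round(3),C.mean(0))
for p,q in((0,1),(3,2),(0,3),(1,2)):
    d=C[q]-C[p];print(np.linalg.norm(d).round(3),np.degrees(np.arctan2(d[1],d[0])).round(1))
```

```text
(array([0.57977337, 0.12176153, 0.18940387]), [np.float64(0.0005566729246250351), np.float64(0.0020058911698059125), np.float64(0.0014604114280834738)]) (array([0.58076825, 0.12176685, 0.18973225]), [np.float64(0.00043145928661746325), np.float64(0.00043145928661748184)])
[0.56146784 0.12369883 0.186     ] [0.59895698 0.11741478 0.186     ] 0.03801217057770502 -9.51563694060293
[[0.51  0.286 0.156]
 [0.697 0.257 0.156]
 [0.676 0.089 0.156]
 [0.482 0.119 0.156]] [0.59098106 0.18793198 0.156     ]
0.19 -8.7
0.196 -9.0
0.169 -99.6
0.17 -97.2
```

>>> servo_tool(
  increments=[
    [[8.5,0,0.2,3,0.8],[8.5,0,0.2,5.5,0.8],[8.5,0,0.2,7.3,0.8],[8.5,0,0.2,7.3,0.8]],
  ],
)

```text
t: 2.05
tool_pos: [0.5763, 0.1236, 0.1833]
tool_rot: [-2.372, -2.052, 0.009]
contact_force: [-1.2, 0.2, -0.9]
opening: 0.0849
grip_force: 0.0
```

>>> servo_tool(
  increments=[
    [[2,0,0,0,0],[2,0,0,0,0],[2,0,0,0,0],[2,0,0,0,0],[2,0,0,0,0]],
  ],
  newtons=30,
)

```text
t: 2.55
tool_pos: [0.5791, 0.1221, 0.1878]
tool_rot: [-2.378, -2.052, 0.001]
contact_force: [-3.2, 0.0, 1.2]
opening: 0.0354
grip_force: 32.8
```

>>> servo_tool(
  increments=[
    [[2,0,0,0,0],[2,0,0,0,0],[2,0,0,0,0]],
  ],
)

```text
t: 2.85
tool_pos: [0.5791, 0.122, 0.1871]
tool_rot: [-2.378, -2.052, 0.002]
contact_force: [-5.1, -0.4, 1.2]
opening: 0.0351
grip_force: 32.8
```

>>> servo_tool(
  increments=[
    [[2,0.5,0,-1.8,0],[2,1.4,0,-3.7,0],[2,2.6,0,-5.8,0],[2,4.2,0,-7.6,0],[2,6,0,-9.1,0]],
  ],
)

```text
t: 3.35
tool_pos: [0.5882, 0.1815, 0.2777]
tool_rot: [-2.379, -2.052, 0.002]
contact_force: [0.9, 1.5, -5.4]
opening: 0.0356
grip_force: 31.1
```

>>> servo_tool(
  increments=[
    [[2,2,0,-1.3,0],[2,4.2,0,-2.3,0],[2,6.5,0,-2.9,0]],
  ],
)

```text
t: 3.65
tool_pos: [0.5982, 0.2457, 0.3065]
tool_rot: [2.378, 2.051, -0.002]
contact_force: [1.8, -2.3, -6.7]
opening: 0.0352
grip_force: 31.0
```

>>> servo_tool(
  increments=[
    [[2,2.4,0,-0.3,0],[2,4.7,0,-0.2,0],[2,7.1,0,0.2,0],[2,9.2,0,0.9,0],[2,9.2,0,0.9,0]],
  ],
)

```text
t: 4.15
tool_pos: [0.6125, 0.3382, 0.2972]
tool_rot: [2.376, 2.053, 0.003]
contact_force: [2.8, -0.6, -0.5]
opening: 0.0353
grip_force: 31.3
```

>>> servo_tool(
  increments=[
    [[8.5,0,0,0,0],[8.5,0,0,0,0],[8.5,0,0,0,0],[8.5,0,0,0,0]],
  ],
)

```text
t: 4.55
tool_pos: [0.6114, 0.3362, 0.2988]
tool_rot: [2.379, 2.052, 0.001]
contact_force: [-0.4, 0.4, 0.5]
opening: 0.085
grip_force: 0.0
```

>>> servo_tool(
  increments=[
    [[8.5,0.5,0,-2,0],[8.5,0.8,0,-5,0],[8.5,0.8,0,-9,0],[8.5,0.8,0,-12,0],[8.5,0.8,0,-12,0]],
  ],
)

```text
t: 5.05
tool_pos: [0.6135, 0.3448, 0.4262]
tool_rot: [2.376, 2.05, 0.017]
contact_force: [-0.6, -0.2, 1.3]
opening: 0.0853
grip_force: 0.0
```

```bash
python3 go.py .59 .10 .40 -8.6
python3 - <<'E'
from h import *
import pickle
t=ctrl.get_image("top");pickle.dump(t,open("top1.pkl","rb"));s=ctrl.get_image("side");pickle.dump(s,open("side1.pkl","rb"))
C=np.zeros((480,800,3),np.uint8)
a=cv2.resize(t["img"][155:315,165:300],None,fx=3,fy=3,interpolation=cv2.INTER_CUBIC);b=cv2.resize(s["img"][90:250,255:385],None,fx=3,fy=3,interpolation=cv2.INTER_CUBIC)
C[:,:405]=a;C[:,407:797]=b
cv2.imwrite("pics/open1.png",np.clip(C[:,:,::-1]*1.5,0,255).astype(np.uint8))
E
```

```text
t 5.05 pos [0.6135 0.3448 0.4262] F [-0.6 -0.2  1.3] open 0.0853 grip 0.0 yaw -8.44 shift [-24.58   1.24   2.48] turn 0.2Traceback (most recent call last):
  File "<stdin>", line 3, in <module>
FileNotFoundError: [Errno 2] No such file or directory: 'top1.pkl'
```

>>> servo_tool(
  increments=[
    [[8.5,-5,0.2,0.5,0],[8.5,-10,0.5,1,0],[8.5,-15,0.5,2,0],[8.5,-19,0.5,4,0],[8.5,-21,0.5,6,0]],
  ],
)

```text
t: 5.6
tool_pos: [0.5857, 0.1329, 0.3563]
tool_rot: [-2.381, -2.049, 0.003]
contact_force: [-0.3, -0.6, -1.1]
opening: 0.0849
grip_force: 0.0
```

>>> servo_tool(
  increments=[
    [[8.5,0,0,1,0],[8.5,0,0,1,0],[8.5,0,0,1,0]],
  ],
)

```text
t: 5.9
tool_pos: [0.5866, 0.137, 0.348]
tool_rot: [-2.377, -2.053, 0.0]
contact_force: [0.4, 0.8, 0.7]
opening: 0.0848
grip_force: 0.0
```

```bash
ls -la . pics; df . | tail -1
cat > snap.py <<'E'
import sys,pickle,os
from h import *
D=""
os.makedirs(D+"pics",exist_ok=True)
o=ctrl.get_obs();w=ctrl.get_image("wrist");t=ctrl.get_image("top");s=ctrl.get_image("side")
pickle.dump((o,w,t,s),open(D+sys.argv[1]+".pkl","wb"))
cv2.imwrite(D+"pics/"+sys.argv[1]+".png",np.clip(w["img"][:,:,::-1]*1.5,0,255).astype(np.uint8))
print(o["t"],o["tool_pos"].round(4))
E
python3 snap.py v1; ls pics
```

```text
.:
total 4540
drwxr-xr-x  3 agent agent   4096 Dec  2 18:31 .
drwxr-xr-x 23 root  root    4096 Dec  2 18:29 ..
-rw-r--r--  1 agent agent    543 Dec  2 18:31 go.py
-rw-r--r--  1 agent agent    900 Dec  2 18:29 h.py
drwxr-xr-x  2 agent agent   4096 Dec  2 18:31 pics
-rw-r--r--  1 agent agent 921990 Dec  2 18:29 side0.pkl
-rw-r--r--  1 agent agent 921990 Dec  2 18:29 top0.pkl
-rw-r--r--  1 agent agent 922617 Dec  2 18:31 w1.pkl
-rw-r--r--  1 agent agent 922617 Dec  2 18:31 w2.pkl
-rw-r--r--  1 agent agent 922036 Dec  2 18:29 wrist0.pkl

pics:
total 2696
drwxr-xr-x 2 agent agent   4096 Dec  2 18:31 .
drwxr-xr-x 3 agent agent   4096 Dec  2 18:31 ..
-rw-r--r-- 1 agent agent 446612 Dec  2 18:29 crop0.png
-rw-r--r-- 1 agent agent 439408 Dec  2 18:29 side0.png
-rw-r--r-- 1 agent agent 469640 Dec  2 18:29 top0.png
-rw-r--r-- 1 agent agent 442920 Dec  2 18:31 w1.png
-rw-r--r-- 1 agent agent 491749 Dec  2 18:31 w2.png
-rw-r--r-- 1 agent agent 446168 Dec  2 18:29 wrist0.png
/dev/vda       264212084 1386564  83683044   2% /
5.9 [0.5866 0.137  0.348 ]
crop0.png
side0.png
top0.png
v1.png
w1.png
w2.png
wrist0.png
```

View pics/v1.png

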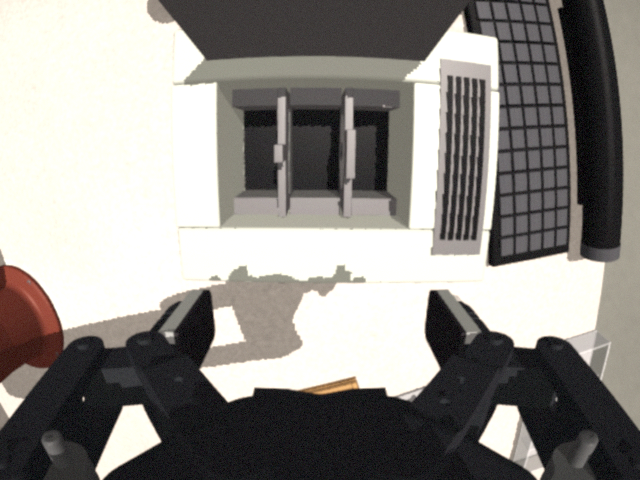

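The flap is open. The narrow tongue is at (279,153), and the wide tongue (the carrier, printer x=+32) is at (350,153), rows about 130–178. I'll enlarge the wrist and top views for the tongue measurement.

Run:
```python
from h import *
import pickle
o,w,t,s=pickle.load(open("v1.pkl","rb"))
a=cv2.resize(w["img"][105:205,315:375],None,fx=5,fy=5,interpolation=cv2.INTER_CUBIC)
b=cv2.resize(t["img"][190:290,180:280],None,fx=4,fy=4,interpolation=cv2.INTER_CUBIC)
C=np.zeros((500,720,3),np.uint8);C[:500,:300]=a;C[:400,310:710]=b
cv2.imwrite("pics/c2.png",np.clip(C[:,:,::-1]*1.6,0,255).astype(np.uint8))
a=(o["tool_pos"],o["tool_rot"])
for n,(u,v) in dict(carrier=(350,153),e1=(350,130),e2=(350,178),spare=(279,153)).items():print(n,wonz(w,u,v,*a,.143).round(4))
```

```text
carrier [0.6217 0.1848 0.143 ]
e1 [0.6245 0.2049 0.143 ]
e2 [0.6188 0.1628 0.143 ]
spare [0.5602 0.1939 0.143 ]
```

View pics/c2.png

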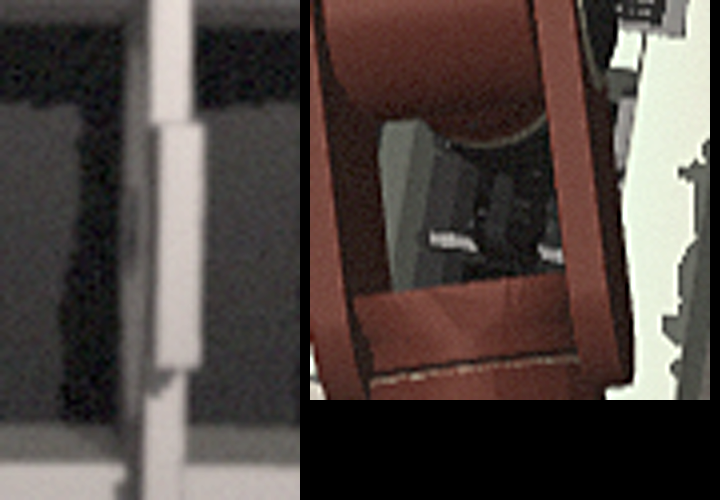

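Tongue top face is centred at wrist pixel (351.3,154), with rows 129.5–178.6. The arm hides the bay in the top view, so a second wrist position will give the height.

>>> servo_tool(
  increments=[
    [[3.2,2,1,3,0.2],[3.2,4,2,6,0.2],[3.2,5.2,2.9,8,0.2],[3.2,5.2,2.9,10,0.2],[3.2,5.2,2.9,10,0.2]],
  ],
)

```text
t: 6.55
tool_pos: [0.6217, 0.1842, 0.2447]
tool_rot: [-2.378, -2.048, 0.008]
contact_force: [-0.3, -0.3, 0.1]
opening: 0.0319
grip_force: 0.0
```

>>> servo_tool(
  increments=[
    [[3.2,0,0,0,0],[3.2,0,0,0,0]],
  ],
)

```text
t: 6.75
tool_pos: [0.6238, 0.1836, 0.2507]
tool_rot: [2.381, 2.047, 0.005]
contact_force: [-0.4, -0.3, 0.2]
opening: 0.0318
grip_force: 0.0
```

```bash
python3 snap.py v2; python3 go.py .623 .184 .135 -8.6
```

```text
6.75 [0.6238 0.1836 0.2507]
t 6.9 pos [0.6236 0.1834 0.2503] F [-0.7  0.6 -0.7] open 0.032 grip 0.0 yaw -8.63 shift [ 0.04 -0.1  11.53] turn -0.0
```

View pics/v2.png

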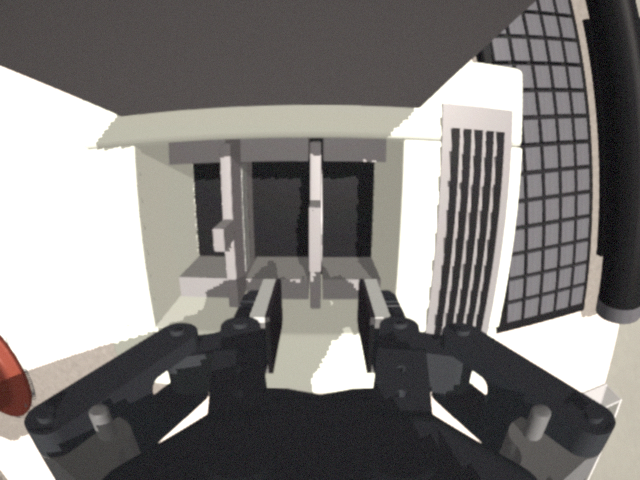

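The wide tongue now shows at column 316, rows about 204–270, between the fingers; the narrow one is at (222,236).

Run:
```python
from h import *
import pickle
A=pickle.load(open("v1.pkl","rb"));B=pickle.load(open("v2.pkl","rb"))
g=B[1]["img"].mean(2); print([int(x) for x in g[240,300:332]]); print([int(x) for x in g[194:280:2,316]])
r=lambda S,u,v:wray(S[1],u,v,S[0]["tool_pos"],S[0]["tool_rot"])
for n,p,q in[("far",(352,129.5),(316,205)),("near",(350.5,178.6),(316,270))]:print(n,cross([r(A,*p),r(B,*q)]))
```

```text
[14, 20, 17, 20, 24, 20, 16, 29, 69, 111, 132, 135, 137, 139, 137, 138, 138, 137, 139, 136, 129, 114, 79, 48, 38, 35, 32, 36, 36, 33, 35, 35]
[149, 149, 149, 106, 78, 80, 82, 131, 142, 142, 141, 141, 141, 140, 139, 139, 141, 138, 139, 139, 139, 139, 137, 138, 138, 138, 138, 137, 138, 138, 137, 137, 136, 135, 134, 134, 134, 132, 130, 90, 82, 77, 71]
far (array([0.62673013, 0.20540862, 0.13494509]), [np.float64(0.00035715153354466277), np.float64(0.00035715153354443286)])
near (array([0.61966124, 0.16130821, 0.13499425]), [np.float64(1.799849070268661e-05), np.float64(1.7998490702452195e-05)])
```

Tongue centre is (0.623,0.1835), length 44.7 mm, top at about 0.135–0.143, consistent with the text. Descending.

>>> servo_tool(
  increments=[
    [[3.2,0,-0.1,4,0],[3.2,0,-0.1,7,0],[3.2,0,-0.1,9.5,0],[3.2,0,-0.1,11.5,0],[3.2,0,-0.1,11.5,0]],
  ],
)

```text
t: 7.4
tool_pos: [0.6199, 0.1829, 0.13]
tool_rot: [-2.38, -2.046, 0.008]
contact_force: [-0.9, -1.4, -0.3]
opening: 0.032
grip_force: 0.0
```

>>> servo_tool(
  increments=[
    [[3.2,0,0,0,0],[0,0,0,0,0],[0,0,0,0,0],[0,0,0,0,0],[0,0,0,0,0]],
  ],
  newtons=40,
)

```text
t: 7.9
tool_pos: [0.623, 0.1838, 0.1358]
tool_rot: [2.381, 2.047, 0.004]
contact_force: [-1.8, -0.4, 5.5]
opening: 0.007
grip_force: 40.6
```

>>> servo_tool(
  increments=[
    [[0,0,0,0,0],[0,0,0,0,0],[0,0,0,0,0]],
  ],
)

```text
t: 8.2
tool_pos: [0.623, 0.1838, 0.1358]
tool_rot: [2.381, 2.047, 0.004]
contact_force: [-1.2, -0.6, 6.0]
opening: 0.0075
grip_force: 40.6
```

Gripped at 7.5 mm. Lifting straight up.

>>> servo_tool(
  increments=[
    [[0,0,0,-1.5,0],[0,0,0,-4,0],[0,0,0,-7,0],[0,0,0,-10,0],[0,0,0,-13,0]],
  ],
)

```text
t: 8.7
tool_pos: [0.6218, 0.1834, 0.2652]
tool_rot: [2.382, 2.048, 0.001]
contact_force: [0.1, 0.4, -0.6]
opening: 0.0075
grip_force: 39.5
```

>>> servo_tool(
  increments=[
    [[0,0,0,-2,0],[0,0,0,-4,0],[0,0,0,-6,0],[0,0,0,-6,0],[0,0,0,-6,0]],
  ],
)

```text
t: 9.2
tool_pos: [0.622, 0.1835, 0.3237]
tool_rot: [2.382, 2.048, 0.001]
contact_force: [-0.3, 0.1, -1.2]
opening: 0.0072
grip_force: 39.6
```

```bash
python3 go.py .516 -.277 .33 12.5; python3 snap.py v3
```

```text
t 9.2 pos [0.622  0.1835 0.3237] F [-0.3  0.1 -1.2] open 0.0072 grip 39.6 yaw -8.62 shift [-47.11  -3.58  -0.65] turn -21.1
9.2 [0.622  0.1835 0.3237]
```

View pics/v3.png

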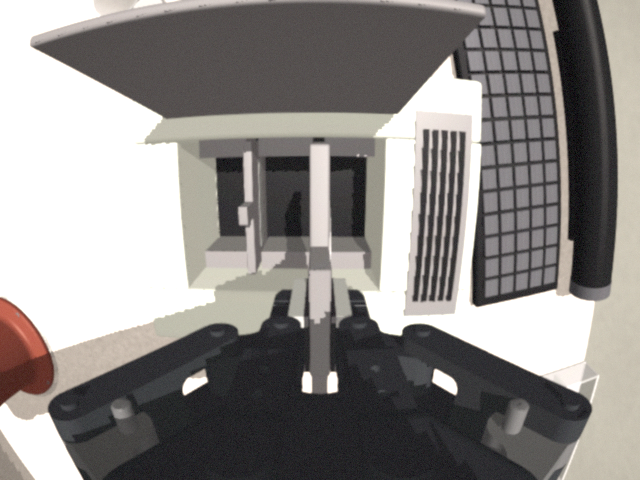

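Carrier held and clear of the bay; the spare stays in its slot at (248,213). Moving to the tray.

>>> servo_tool(
  increments=[
    [[0,-2,-0.1,0,0],[0,-6,-0.4,0,0],[0,-10,-0.8,0,0],[0,-15,-1.1,0,0],[0,-20,-1.5,0,0]],
  ],
)

```text
t: 9.85
tool_pos: [0.5759, -0.0139, 0.3222]
tool_rot: [-2.381, -2.048, 0.002]
contact_force: [0.5, -0.2, -1.1]
opening: 0.0073
grip_force: 39.5
```

>>> servo_tool(
  increments=[
    [[0,-5,-0.4,0,-2],[0,-10,-0.8,0,-5],[0,-14,-1.1,0,-9],[0,-18,-1.4,0,-13],[0,-21,-1.6,0,-17]],
  ],
)

```text
t: 10.35
tool_pos: [0.5281, -0.2198, 0.3223]
tool_rot: [-2.052, -2.377, 0.002]
contact_force: [-0.4, 1.0, -1.5]
opening: 0.007
grip_force: 39.5
```

```bash
python3 go.py .516 -.277 .226 12.5
```

```text
t 10.35 pos [ 0.5281 -0.2198  0.3223] F [-0.4  1.  -1.5] open 0.007 grip 39.5 yaw 8.41 shift [-5.49 -2.02  9.63] turn -4.1
```

>>> servo_tool(
  increments=[
    [[0,-1.5,-0.6,1,-1],[0,-3,-1.2,3,-3],[0,-4.5,-1.7,5.5,-4],[0,-5.5,-2,8,-4],[0,-5.5,-2,9.6,-4]],
  ],
)

```text
t: 10.85
tool_pos: [0.5161, -0.2752, 0.224]
tool_rot: [-1.969, -2.442, 0.001]
contact_force: [-0.2, -0.1, -1.2]
opening: 0.0076
grip_force: 39.4
```

>>> servo_tool(
  increments=[
    [[0,0,0,0,0],[0,0,0,0,0],[0,0,0,0,0]],
  ],
)

```text
t: 11.15
tool_pos: [0.5189, -0.2744, 0.2292]
tool_rot: [1.966, 2.446, 0.0]
contact_force: [-0.3, 0.9, -0.4]
opening: 0.0074
grip_force: 39.5
```

```bash
python3 snap.py v4; python3 go.py .516 -.277 .226 12.5
python3 - <<'E'
from h import *
import pickle
o,w,t,s=pickle.load(open("v4.pkl","rb"));s0=pickle.load(open("side0.pkl","rb"))
C=np.zeros((600,800,3),np.uint8)
C[:300,:400]=cv2.resize(w["img"],(400,300));
C[300:600,:400]=cv2.resize(s["img"][180:420,230:430],(400,480),interpolation=cv2.INTER_CUBIC)[:300]
C[:300,400:]=cv2.resize(t["img"][170:320,340:480],(400,428),interpolation=cv2.INTER_CUBIC)[:300]
C[300:,400:]=cv2.resize(s0["img"][265:355,350:430],(400,450),interpolation=cv2.INTER_CUBIC)[100:400]
cv2.imwrite("pics/v5.png",np.clip(C[:,:,::-1]*1.5,0,255).astype(np.uint8))
E
```

```text
11.15 [ 0.5189 -0.2744  0.2292]
t 11.3 pos [ 0.5189 -0.2743  0.229 ] F [ 0.5 -0.5 -0.6] open 0.0071 grip 39.5 yaw 12.42 shift [-0.2  -0.34  0.3 ] turn -0.1
```

View pics/v5.png

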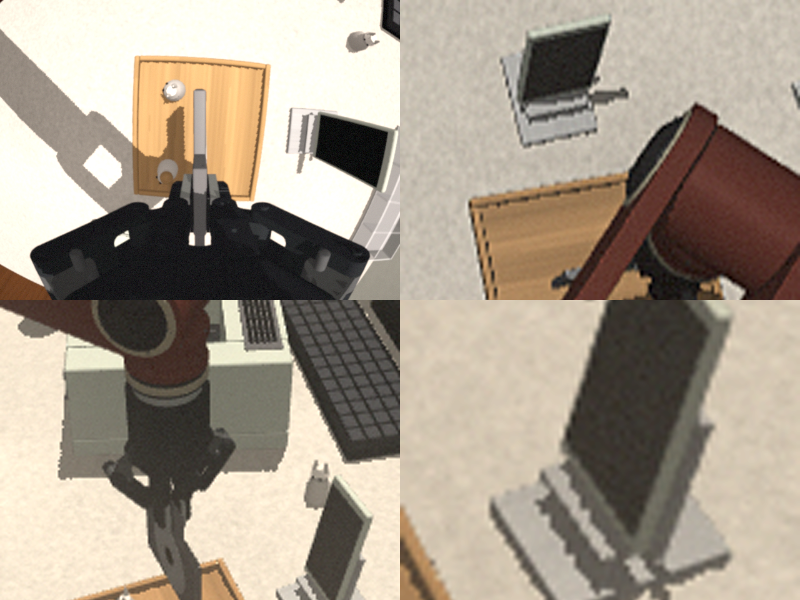

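The carrier hangs upright over the tray, clear of the figures. In the wrist view the stand's front edge runs from (466,173) to (461,245) full-scale, and in the side crop from (492,500) to about (545,590). Checking the phone yaw with both.

Run:
```python
from h import *
import pickle
o,w,t,s=pickle.load(open("v4.pkl","rb"));a=(o["tool_pos"],o["tool_rot"])
def y(p,q):d=p-q;return np.degrees(np.arctan2(d[1],d[0]))-90
f=lambda u,v,z:wonz(w,u/.625,v/.625,*a,z)
p,q=f(291,108,.006),f(288,153,.006);print(p,q,y(p,q))
p,q=f(318,114,.03),f(312,150,.03);print("screen base",y(p,q))
p,q=f(391,130,.17),f(380,187,.17);print("screen top",p,q,np.linalg.norm(p-q),y(p,q))
g=lambda u,v,z:onz(s,350+(u-400)/5,285+(v-300)/5,z)
p,q=g(492,500,.006),g(545,590,.006);print(p,q,y(p,q)); p,q=g(565,455,.03),g(632,548,.03);print(p,q,y(p,q))
# tray centre from wrist corners
T=np.array([f(u,v,.018) for u,v in[(135,57),(270,65),(254,199),(135,196)]]);print(T.round(3),T.mean(0))
```

```text
[ 0.65236379 -0.20873912  0.006     ] [ 0.66927305 -0.28015993  0.006     ] 13.319826306837129
screen base 8.170354028239458
screen top [ 0.70615618 -0.19757839  0.17      ] [ 0.72065744 -0.25990874  0.17      ] 0.06399499372041681 13.096971756014156
[ 0.65605623 -0.20963697  0.006     ] [ 0.66551718 -0.26714857  0.006     ] 9.341774750590915
[ 0.69056408 -0.20982771  0.03      ] [ 0.70414928 -0.27050512  0.03      ] 12.619959013962827
[[ 0.405 -0.187  0.018]
 [ 0.599 -0.156  0.018]
 [ 0.632 -0.365  0.018]
 [ 0.44  -0.402  0.018]] [ 0.51898531 -0.27751634  0.018     ]
```

>>> servo_tool(
  increments=[
    [[0,-0.2,-0.2,0.3,0],[0,-0.2,-0.2,0.3,0],[0,-0.2,-0.2,0.3,0],[0,-0.2,-0.2,0.3,0],[0,-0.2,-0.2,0.3,0]],
  ],
)

```text
t: 11.8
tool_pos: [0.5167, -0.2767, 0.2243]
tool_rot: [-1.969, -2.448, -0.0]
contact_force: [1.0, -0.4, -0.8]
opening: 0.007
grip_force: 39.5
```

```bash
python3 go.py .517 -.277 .226 12.5; python3 -c "
from station import ctrl
print(ctrl.finish_job())"
```

```text
t 11.8 pos [ 0.5167 -0.2767  0.2243] F [ 1.  -0.4 -0.8] open 0.007 grip 39.5 yaw 12.38 shift [-0.03  0.03 -0.17] turn -0.1
the job is handed in; nothing more can be done
None
```

I handed the job in at 11.8 s, and no verdict came back: the flap is open, and the gripper holds the carrier still and upright over the tray's middle, lower edge about 12 cm up and square to the phone within a degree or two; the spare was last seen in its slot.

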